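# Load a slide carrier under the sprung bail

## Task

Pick up the slide carrier by its grip, set it on the front of the slide stand with its sloping nose towards the sprung bail, and slide it straight in so that the nose lifts the bail and the carrier slips beneath the wheels. Keep sliding until you feel the nose push the spring buffer of the end stop in a few millimetres (about half a kilogram of push on the buffer), never as hard as a kilogram and a quarter. Then let go, leaving the carrier flat in the channel, touching the buffer, with the bail bearing down on it, and do not disturb the things around.

Things in the scene. Friction and masses are not known exactly. Their poses are not given: they have to be found in the camera images.
- carrier: loose slide carrier: grey plastic plate 150 long x 40 wide x 16 mm thick, a glass slide let into its top, an upright black grip block near its tail; 0.10 to 0.20 kg. Origin: centre of the plate's underside (75 mm from nose and tail), x towards the nose, z up. From x = +45 to +75 mm the nose slopes from 16 mm thick down to a blunt front face 5 mm high.
- carrier_grip (a point): centre of the carrier's grip block, 28 mm long (x) x 16 mm wide (y), from 16 to 54 mm above the carrier's underside. This point is 35 mm above the underside, 59 mm behind the carrier's origin and 134 mm behind the nose; axes as the carrier's. Grasp it from above across its 16 mm width; the plate's top is 19 mm below this point.
- stand: slide stand, fixed to the bench: grey base 220 long (x) x 100 wide with a flat floor on top, 16 mm above the bench. Origin: centre of its underside; +x = direction of insertion, z up. The front end is at x = -110 mm; bail and end stop stand on the rear half (x > 0), and nothing at x < 0 rises more than 5 mm above the floor. Place and yaw vary.
- channel_mouth (a point): front end of the straight channel, on the stand's floor, on its centre line, at stand x = -30 mm; axes as the stand's. From here to stand x = +48 mm two rails 4.5 mm high stand 44 mm apart. In front, to stand x = -62 mm, flared rails lead in, about 54 mm apart at their front; before that the floor is clear.
- bail (a joint): hinge of the sprung hold-down bail, a steel U-frame pivoted at stand x = +75 mm, 30 mm above the floor, reaching forward to two wheels. 0 rad = down at rest; positive = lifted; about 0.115 rad when the wheels stand on the carrier's flat top. A spring presses the wheels down with about 4 N at all angles.
- bail_wheels: the bail's axle with two small free-turning wheels (12 mm diameter, 33 mm apart) across the channel at stand x = +5 mm; origin: middle of the axle. At rest the wheels' underside is 8 mm above the floor. The carrier's nose slope pushes them up while the nose goes from about stand x = 12 to 36 mm; then they roll on its flat top and the carrier drags on the floor with a steady 3 to 8 N.
- end_stop: end stop in the rear of the channel: two side strips with a clamped black block and a rubber-faced sprung buffer facing the nose. Origin: on the floor at stand x = 0, NOT at the buffer. The block's place differs each time and is not reported: the buffer's face is somewhere from stand x = +45 to +70 mm, to be found by feel. Sliding force rises by 1 N at touch, then 1 N per mm; 5 N is right, 12 N too much.
- timer: bystander: white timer, 56 x 70 x 20 mm, lying on the bench; origin at the centre of its underside. Leave alone.
- tape_roll: bystander: roll of paper tape, 54 mm diameter, 18 mm high, lying flat; origin at the centre of its underside. Leave alone.
- oil_bottle: bystander: small dropper-capped bottle, 31 mm diameter, 76 mm high, standing; origin at the centre of its underside. Leave alone.

How it is judged:
By the outcome, as a careful person would: the job done as asked, in the order asked, and still so for the second after the job is handed in, with the robot touching nothing.
It also fails if it takes over 64 s, if anything falls off the work surface, if the arm or the gripper's body presses on something with over 40 N, if the wrist force passes 120 N, or if a joint passes its speed limit or range.

## Robot

A 6-joint arm with a two-finger parallel gripper is mounted at the origin on a cart in front of the work surface, level with it; the furniture and walls round the work are solid. World frame = base frame: x ahead of the robot, y to its left, z up, the work surface at z = 0. Lengths are in m, angles in rad, forces in N, time in s.
With the tool pointing down it reaches from about 0.325 to 0.875 m from the base axis. Payload 4.4 kg.
Tool frame: the origin (TCP) lies on the centre line of the jaws, within the pads' length; the fingertips stand 17 mm ahead of it and the grasp point (between the pads) lies 2 mm behind it; z points along the fingers, x is the direction in which the jaws open and shut, and the axes are right-handed (so a half turn about z gives the same grasp; the last joint's range is limited). The gripper opens to 85 mm and grips with 20 to 120 N. Pads are 22 mm wide; open, the fingers measure 114 mm over their backs; the gripper's body (76 mm by 85 mm) begins 54 mm behind the grasp point. The pads swing forward as they close: fully open they stand 13 mm farther back than shut.
Start: joints at [-1.369, 0.207, 1.542, -0, 1.393, -0.15], TCP at [0.199, -0.54, 0.216] pointing down, gripper open.
Joint ranges: [-2.73, 2.73], [-0.86, 2.22], [0.23, 2.46], [-1.11, 4.25], [0.08, 2.63], [-2.82, 2.82]. Speed limits (rad/s): [2.79, 2.79, 3.14, 3.14, 3.14, 3.14].

## Interface

Orientations are given as [roll, pitch, yaw] about the fixed x, y, z axes, in that order (R = Rz(yaw) Ry(pitch) Rx(roll)).
In Python, from workcell import readout, cams, sign_off gives the robot as it stands. The module is installed in compiled form; this text tells all that it offers.
- The arm moves only by the tool arm_command, never from a script. Its argument "motion" is a list that holds one entry, the list of rows, each a list of 7 numbers: the opening, from -1 (shut) to 1 (fully open), then the shift along the world's x, y, z in mm, then the turn, a rotation vector about the world's x, y, z in degrees. In form: [[[claw, x, y, z, ax, ay, az], ...]]. A call has 1 to 20 rows; each row is the pose to reach, as a shift and turn from the pose commanded when the call began; what a row does not reach only later rows make up. A row lasts 1/10 s, in which the tool goes at most 50 mm and 8.59 degrees, less where a joint would pass 70% of its speed; a pose out of reach is approached as far as the arm can. A call with a gripper value outside its range is refused whole. The fingers move at their own pace and stop on an object; the grip force is fixed at half the most. Time passes only in rows, so rows that repeat a pose let the fingers close. It gives the time, the measured TCP pose, the force and the opening at its end, in the units of the state.
- readout.sense(): the state, without advancing time (a new reading comes with each control period).
- cams.grab_frame(name): name is "scene" or "side" or "wrist"; returns the picture (480x640x3 uint8, blue, green, red); there is no depth.
- cams.camera_params(name): a dict with "intrinsics" (3x3 intrinsics, pixels), "R" (3x3) and "t" (3): a world point X has camera coordinates R X + t; the wrist camera has in their place "T_tool_cam" (4x4, takes a point from camera to tool coordinates, whose origin is the TCP and whose axes are the tool frame's). Camera axes: x right, y down, z forward; pixel columns grow to the right and rows downward; lengths in m; the calibration is good to about 2 mm. A picture is of the moment at which its call begins: read the wrist's pose just before it. camera_params takes no time and is no camera call.
- sign_off(): hands the job in, once; it reports no verdict.
The state is a dict: "time_s": time; "q": joint angles; "joint_velocities": joint speeds; "effort": joint torques, N m; "tcp_pos": TCP position; "orientation": TCP orientation; "force": force on the tool from outside, world axes, zero at the start; "torque": the same for the moment, N m; "grip_width": opening from 0.0 (shut) to 1.0 (fully open).
Only numpy, scipy, OpenCV 4.12 (cv2) and the standard library are available. Lean on these libraries where they do the work, as an engineer would, in place of code of your own. Each camera call takes 0.05 s, during which the arm holds its last target.

## Working session

There is one attempt and no reset: what is moved stays moved. The work goes in short steps, Python scripts to look and compute and a tool call to move; the robot and the scene stay as the last step left them, time stands still between calls to the robot, and variables do not carry over. Pictures are saved under pics/ and viewed, and the job is handed in when it is done.

Besides the shell and the picture viewer there is one more tool, called by a JSON object that holds its "api" and its "payload", one argument or row to a line. arm_command: Moves the arm, as the interface text tells. Its arguments: {"type":"object","properties":{"motion":{"type":"array","items":{"type":"array","items":{"type":"array","items":{"type":"number"}}}}},"required":["motion"]}

```bash
mkdir -p pics; python3 - <<'E'
from workcell import readout,cams
import cv2,json
print(readout.sense())
for n in ["scene","side","wrist"]:
    im=cams.grab_frame(n); cv2.imwrite(f"pics/{n}0.png",im)
    print(n,cams.camera_params(n))
E
```

```text
{'time_s': 0.0, 'q': array([-1.36849657e+00,  2.07435351e-01,  1.54302830e+00,  3.86927040e-05,
        1.39350825e+00, -1.50519653e-01]), 'joint_velocities': array([-1.12165415e-03, -5.31387066e-05, -9.76516302e-04, -6.15256760e-04,
        1.74025182e-03,  8.64031201e-04]), 'effort': array([-1.36067505e-03, -3.83037972e+01, -2.91597247e+01, -3.62781511e-04,
        1.05308022e-02, -2.70083433e-06]), 'tcp_pos': array([ 0.19851047, -0.53876253,  0.21448186]), 'orientation': array([-3.14119824e+00,  2.34663395e-03, -1.21798333e+00]), 'force': array([ 0.34614779, -0.2890558 , -0.45437584]), 'torque': array([ 0.00788709, -0.01712268, -0.004587  ]), 'grip_width': 1.0011588280760813}
scene {'intrinsics': array([[577.14878362,   0.        , 313.45043748],
       [  0.        , 577.14878362, 243.2898598 ],
       [  0.        ,   0.        ,   1.        ]]), 'R': array([[-0.67771094, -0.73520628,  0.01340162],
       [-0.37306194,  0.32806752, -0.86786894],
       [ 0.63366606, -0.59316391, -0.49661243]]), 't': array([0.3775773 , 0.25778159, 1.0238293 ])}
side {'intrinsics': array([[580.420
[... 172 characters left out ...]
49829,  0.02647449],
       [-0.24803157,  0.34149214, -0.90656685],
       [ 0.48095701, -0.76892439, -0.4212311 ]]), 't': array([0.43298961, 0.1809314 , 1.09015096])}
wrist {'intrinsics': array([[335.55232821,   0.        , 323.86440035],
       [  0.        , 335.55232821, 240.43659726],
       [  0.        ,   0.        ,   1.        ]]), 'T_tool_cam': array([[ 9.99999760e-01, -1.98067846e-04, -6.63381702e-04,
        -1.10646598e-03],
       [ 4.03778738e-04,  9.45213743e-01,  3.26451861e-01,
        -8.41399376e-02],
       [ 5.62377884e-04, -3.26452051e-01,  9.45213596e-01,
        -1.57654968e-01],
       [ 0.00000000e+00,  0.00000000e+00,  0.00000000e+00,
         1.00000000e+00]])}
```

View pics/scene0.png

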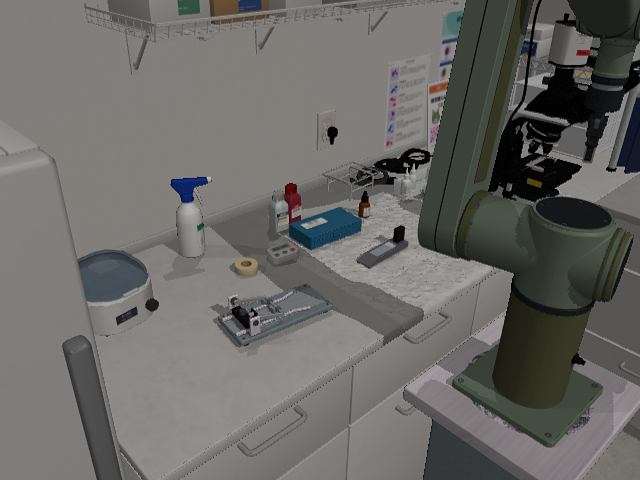

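View pics/side0.png

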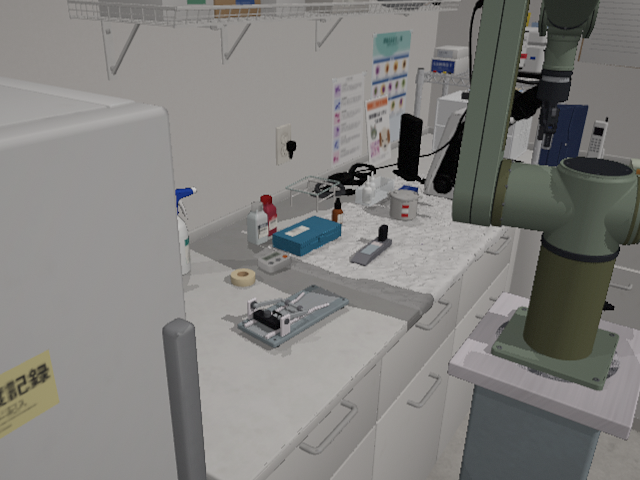

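View pics/wrist0.png

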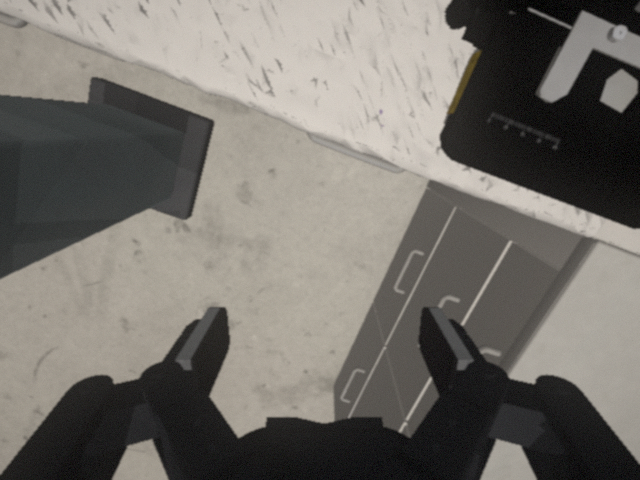

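The scene view shows the stand around (275,315), with the bail at its left end near (245,315). The carrier is around (385,250), with its grip at (400,233) and its nose at (362,262). The timer is at (283,252), the tape at (246,267) and the oil bottle at (365,205). The wrist camera sees only the floor, the cart and the microscope.

```bash
cat > h.py <<'E'
from workcell import readout,cams
import numpy as np,cv2
from scipy.spatial.transform import Rotation as Ro
def ray(n,uv,z,st=None):
    p=cams.camera_params(n);K=p["intrinsics"]
    d=np.linalg.inv(K)@np.array([uv[0],uv[1],1.])
    if n=="wrist":
        T=np.eye(4);T[:3,:3]=Ro.from_euler("xyz",st["orientation"]).as_matrix();T[:3,3]=st["tcp_pos"]
        M=T@p["T_tool_cam"];o=M[:3,3];d=M[:3,:3]@d
    else:
        R=p["R"];o=-R.T@p["t"];d=R.T@d
    return o+d*(z-o[2])/d[2]
def rayod(n,uv,st=None):
    a=ray(n,uv,0,st);b=ray(n,uv,.3,st);return a,(b-a)/np.linalg.norm(b-a)
def proj(n,X,st=None):
    p=cams.camera_params(n);K=p["intrinsics"];X=np.asarray(X,float)
    if n=="wrist":
        T=np.eye(4);T[:3,:3]=Ro.from_euler("xyz",st["orientation"]).as_matrix();T[:3,3]=st["tcp_pos"]
        M=np.linalg.inv(T@p["T_tool_cam"]);c=M[:3,:3]@X+M[:3,3]
    else: c=p["R"]@X+p["t"]
    q=K@c;return q[:2]/q[2]
def crop(n,x0,y0,x1,y1,s,out):
    im=cams.grab_frame(n);cv2.imwrite(out,cv2.resize(im[y0:y1,x0:x1],None,fx=s,fy=s,interpolation=cv2.INTER_CUBIC))
E
python3 - <<'E'
from h import *
for nm,uv in dict(stand=(275,315),car=(383,255),grip=(400,233),nose=(362,262),timer=(283,255),tape=(246,267),oil=(365,215),bluebox=(325,235)).items():
    print(nm,ray("scene",uv,0.0).round(3))
for nm,uv in dict(stand=(292,315),car=(370,252),nose=(355,262),timer=(275,262),tape=(243,278),oil=(338,220)).items():
    print(nm,ray("side",uv,0.0).round(3))
for n in ("scene","side"):
    p=cams.camera_params(n);print((-p["R"].T@p["t"]).round(3))
im=cv2.imread("pics/scene0.png")[190:350,200:440];cv2.imwrite("pics/s0c.png",cv2.resize(im,None,fx=3.3,fy=3.3,interpolation=cv2.INTER_CUBIC))
E
```

```text
stand [0.463 0.196 0.   ]
car [ 0.476 -0.157  0.   ]
grip [ 0.521 -0.276 -0.   ]
nose [ 0.487 -0.094  0.   ]
timer [0.638 0.027 0.   ]
tape [0.653 0.128 0.   ]
oil [ 0.653 -0.283  0.   ]
bluebox [ 0.643 -0.12   0.   ]
stand [0.465 0.195 0.   ]
car [ 0.48  -0.159  0.   ]
nose [ 0.483 -0.088  0.   ]
timer [0.637 0.023 0.   ]
tape [0.647 0.13  0.   ]
oil [ 0.655 -0.293  0.   ]
[-0.297  0.8    0.727]
[-0.115  1.01   0.612]
```

View pics/s0c.png

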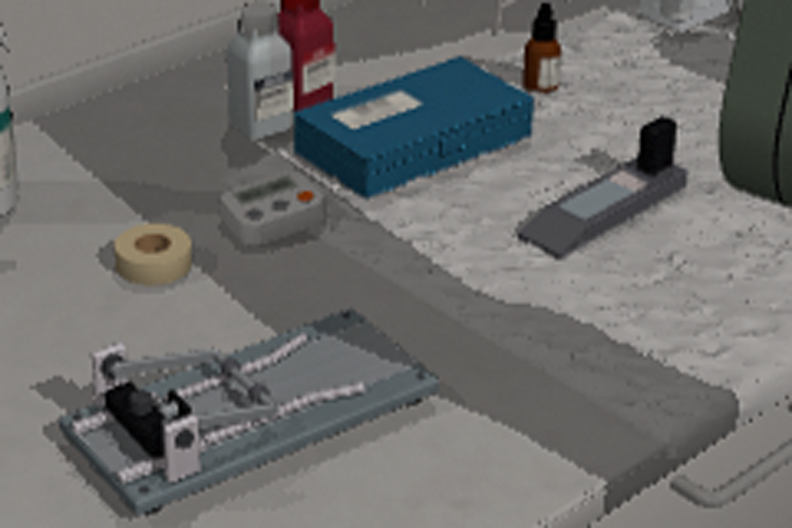

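{"api": "arm_command", "payload": {
  "motion": [
    [[1,10,15,40,0,0,5],[1,45,60,50,0,0,13],[1,75,100,50,0,0,21],[1,105,140,50,0,0,29],[1,135,180,50,0,0,37],[1,165,220,50,0,0,45],[1,195,260,50,0,0,53],[1,225,300,50,0,0,61],[1,250,340,50,0,0,67],[1,270,370,50,0,0,70],[1,276,380,50,0,0,70],[1,276,380,50,0,0,70],[1,276,380,50,0,0,70]]
  ]
}}

```text
time_s: 1.45
tcp_pos: [0.4741, -0.1602, 0.2654]
orientation: [3.141, 0.001, 0.003]
force: [-1.1, -0.3, -0.0]
grip_width: 1.001
```

```bash
python3 - <<'E'
from h import *
import pickle
s=readout.sense();im=cams.grab_frame("wrist");cv2.imwrite("pics/w1.png",im);pickle.dump(s,open("w1.pkl","wb"))
print(s["tcp_pos"],s["orientation"],s["force"],s["time_s"],s["q"])
for P in [(0.475,-0.16,0.016),(0.475,-0.22,0.05)]: print(proj("wrist",P,s))
E
```

```text
[ 0.47413042 -0.16023226  0.26540269] [3.14108085e+00 1.01736058e-03 3.18371988e-03] [-1.10617533 -0.25292188 -0.04010139] 1.45 [-4.98368677e-01  1.03922178e-02  1.65459880e+00 -9.42018981e-04
  1.47724767e+00 -5.01464358e-01]
[325.19640169 197.74001326]
[325.07871546 253.29502144]
```

View pics/w1.png

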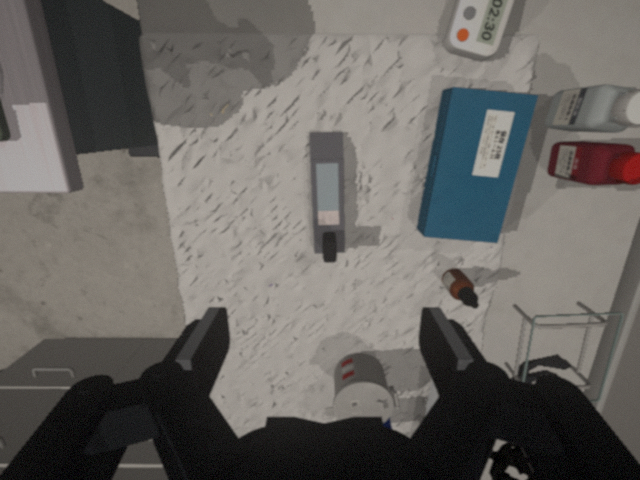

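The wrist picture shows the carrier with its nose end at (326,132) and its grip at (330,247), pointing almost straight up the image, which is world +y. The blue box is to its right and the oil bottle at (460,287).

```bash
python3 - <<'E'
from h import *
import pickle
s=pickle.load(open("w1.pkl","rb"));im=cv2.imread("pics/w1.png")
x0,y0=290,110
c=im[y0:280,x0:370];cv2.imwrite("pics/w1c.png",cv2.resize(c,None,fx=3.4,fy=3.4,interpolation=cv2.INTER_CUBIC))
g=c.max(2)
m=((g<115)&(g>40)).astype(np.uint8)
lab=cv2.morphologyEx(m,cv2.MORPH_OPEN,np.ones((3,3)))
for r in range(18,130,6):
    xs=np.where(lab[r])[0]
    print(r+y0,(xs.min()+x0,xs.max()+x0) if len(xs) else None)
k=(g<38).astype(np.uint8);n,l,st,ce=cv2.connectedComponentsWithStats(k)
for i in range(1,n):
    if st[i,4]>50: print("black",st[i]+[x0,y0,0,0,0],ce[i]+[x0,y0])
E
```

```text
128 None
134 (np.int64(310), np.int64(343))
140 (np.int64(309), np.int64(343))
146 (np.int64(309), np.int64(343))
152 (np.int64(310), np.int64(343))
158 (np.int64(310), np.int64(344))
164 (np.int64(311), np.int64(344))
170 (np.int64(311), np.int64(344))
176 (np.int64(311), np.int64(344))
182 (np.int64(311), np.int64(344))
188 (np.int64(311), np.int64(345))
194 (np.int64(311), np.int64(345))
200 (np.int64(312), np.int64(345))
206 (np.int64(312), np.int64(344))
212 (np.int64(313), np.int64(344))
218 (np.int64(313), np.int64(345))
224 (np.int64(313), np.int64(345))
230 (np.int64(313), np.int64(345))
236 (np.int64(314), np.int64(363))
```

View pics/w1c.png

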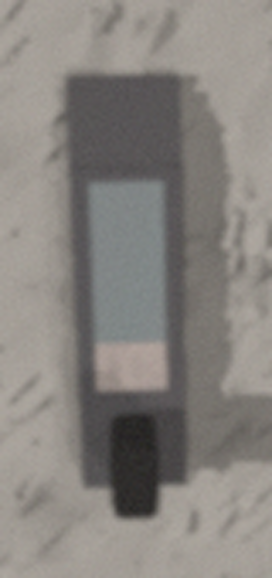

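```bash
python3 - <<'E'
from h import *
import pickle
s=pickle.load(open("w1.pkl","rb"))
f=lambda u,v:(290+u/3.4-.35,110+v/3.4-.35)
N=[ray("wrist",f(66,75),.005,s),ray("wrist",f(181,75),.005,s)]
T=[ray("wrist",f(84,485),.016,s),ray("wrist",f(187,485),.016,s)]
B=[ray("wrist",f(75,175),.016,s),ray("wrist",f(183,175),.016,s)]
print(np.round([N,T,B],4)[...,:2])
n=(N[0]+N[1])/2;t=(T[0]+T[1])/2;b=(B[0]+B[1])/2
d=(n-t)[:2];d2=(b-t)[:2];print("len",np.linalg.norm(d),np.linalg.norm(d2),"yaw",np.degrees([np.arctan2(d[1],d[0]),np.arctan2(d2[1],d2[0])]))
u=d/np.linalg.norm(d);print("grip est from plate",(n[:2]+t[:2])/2-0.059*u)
# grip: front bottom edge z=.016, rear top edge z=.054
gb=ray("wrist",f(137,517),.054,s);gt=ray("wrist",f(136,415),.016,s);print("grip top rear",gb,"front-bottom/visible",gt, ray("wrist",f(136,440),.054,s))
for uv in [f(112,500),f(160,500)]:print(ray("wrist",uv,.054,s))
E
```

```text
[[[ 0.4556 -0.083 ]
  [ 0.4957 -0.0829]]

 [[ 0.4612 -0.2319]
  [ 0.5006 -0.2318]]

 [[ 0.4588 -0.116 ]
  [ 0.4965 -0.1159]]]
len 0.14894281476448903 0.11591291400967037 yaw [92.01901832 91.59506727]
grip est from plate [ 0.4803426  -0.21636429]
grip top rear [ 0.48081361 -0.22915872  0.054     ] front-bottom/visible [ 0.48084338 -0.20377413  0.016     ] [ 0.4802242  -0.20069296  0.054     ]
[ 0.47205617 -0.22278418  0.054     ]
[ 0.48876329 -0.22273317  0.054     ]
```

{"api": "arm_command", "payload": {
  "motion": [
    [[1,-2,40,0,0,0,0.5],[1,-4,85,0,0,0,1],[1,-6,130,0,0,0,2],[1,-8,175,-10,0,0,2],[1,-10,220,-20,0,0,2],[1,-10,265,-30,0,0,2],[1,-10,305,-40,0,0,2],[1,-10,330,-40,0,0,2],[1,-10,330,-40,0,0,2],[1,-10,330,-40,0,0,2],[1,-10,330,-40,0,0,2]]
  ]
}}

```text
time_s: 2.6
tcp_pos: [0.4651, 0.1687, 0.2258]
orientation: [3.141, -0.0, 0.036]
force: [-0.2, -0.9, 0.7]
grip_width: 1.008
```

```bash
python3 - <<'E'
from h import *
import pickle
s=readout.sense();im=cams.grab_frame("wrist");cv2.imwrite("pics/w2.png",im);pickle.dump(s,open("w2.pkl","wb"))
print(s["tcp_pos"],s["orientation"],s["force"],s["time_s"],s["joint_velocities"])
E
```

```text
[0.46511871 0.16867498 0.2258445 ] [ 3.14096835e+00 -2.78775941e-04  3.60506654e-02] [-0.15411758 -0.935427    0.73527537] 2.6 [-0.00325173 -0.00302503  0.00166933  0.00386631 -0.00246595  0.00319462]
```

View pics/w2.png

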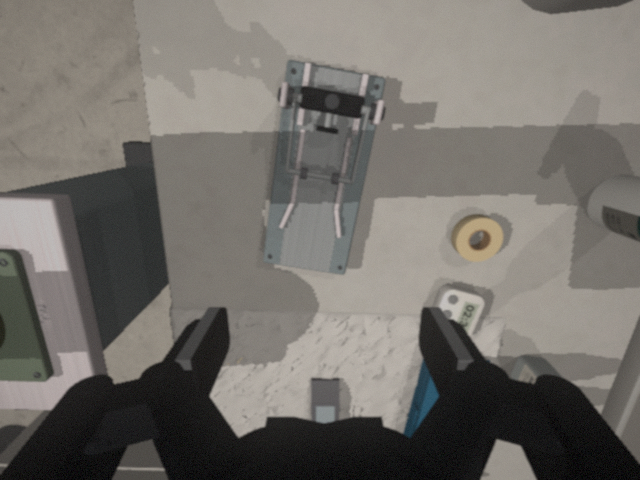

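The stand is at about (325,165), with corners near (289,60), (385,76), (346,273) and (263,262). Its front faces down the image and the bail and stop are at the top. Next I measure the corners closely.

```bash
python3 - <<'E'
import cv2
im=cv2.imread("pics/w2.png")
cv2.imwrite("pics/w2a.png",cv2.resize(im[50:170,250:410],None,fx=5,fy=5,interpolation=cv2.INTER_CUBIC))
cv2.imwrite("pics/w2b.png",cv2.resize(im[165:285,250:410],None,fx=5,fy=5,interpolation=cv2.INTER_CUBIC))
E
```

```text
(no output)
```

View pics/w2a.png

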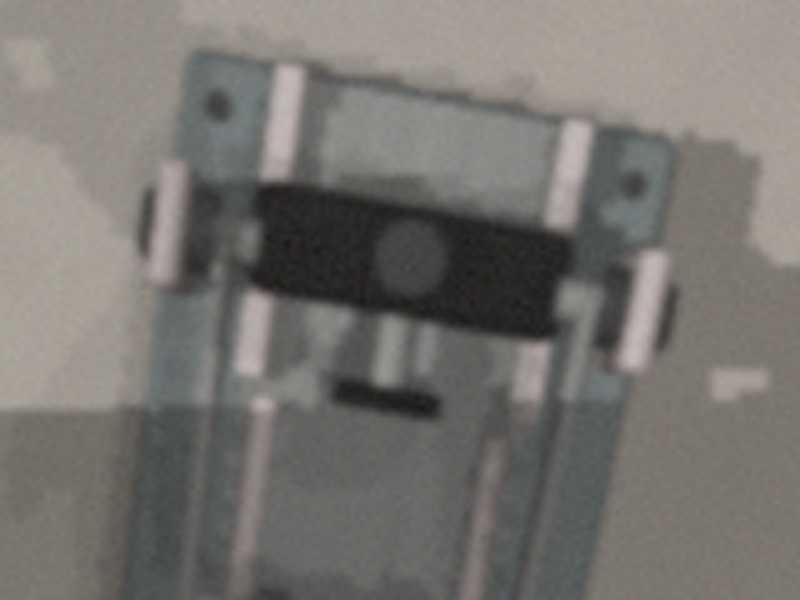

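View pics/w2b.png

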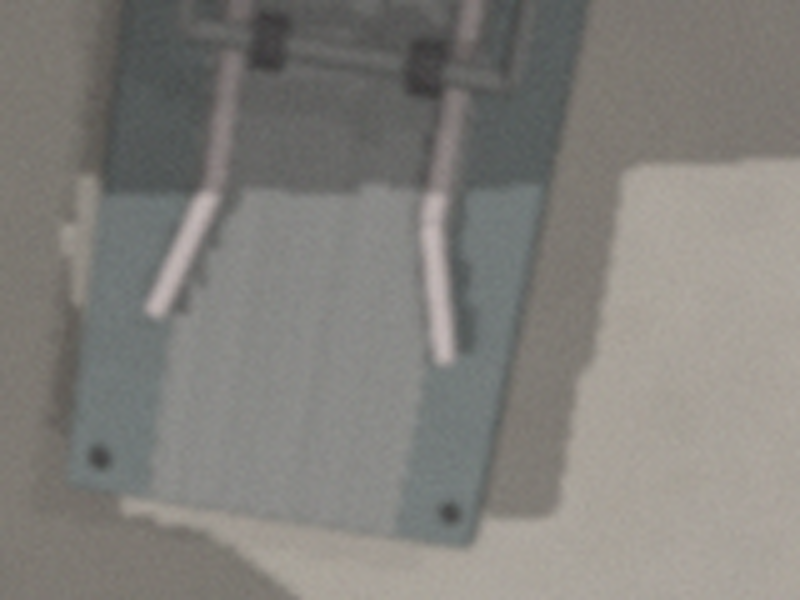

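```bash
python3 - <<'E'
from h import *
import pickle
s=pickle.load(open("w2.pkl","rb"))
a=lambda u,v,z=.016:ray("wrist",(250+u/5-.4,50+v/5-.4),z,s)[:2]
b=lambda u,v,z=.016:ray("wrist",(250+u/5-.4,165+v/5-.4),z,s)[:2]
def rep(nm,rl,rr,fl,fr):
    r=(rl+rr)/2;f=(fl+fr)/2;d=r-f
    print(nm,"yaw",np.degrees(np.arctan2(d[1],d[0])).round(2),"ctr",((r+f)/2).round(4),"len",np.linalg.norm(d).round(4),"w",np.linalg.norm(rr-rl).round(4),np.linalg.norm(fr-fl).round(4), "sides",[np.degrees(np.arctan2(*(e[::-1]))).round(2) for e in (rl-fl,rr-fr)])
rep("corners",a(190,50),a(672,138),b(70,485),b(468,546))
rep("screws",a(218,105),a(634,184),b(100,458),b(449,513))
# rails tops z=.0205 : inner edges (left rail right edge; right rail left edge)
Z=.0205
rep("rails",a(253,520,Z),a(472,560,Z),b(220,190,Z),b(423,205,Z))
rep("wheels",b(250,40,.03),b(445,68,.03),b(250,40,.03)-[0,.01],b(445,68,.03)-[0,.01])
print("buffer face mid", a(385,412,.016+.010))
print("mouth corners", b(218,192,Z),b(424,228,Z),"flare fronts",b(165,318,Z),b(435,362,Z))
E
```

```text
corners yaw 82.42 ctr [0.4576 0.1991] len 0.2166 w 0.0963 0.0959 sides [np.float64(82.48), np.float64(82.36)]
screws yaw 82.28 ctr [0.4579 0.1985] len 0.1997 w 0.084 0.0836 sides [np.float64(82.33), np.float64(82.23)]
rails yaw 81.63 ctr [0.4574 0.1957] len 0.0508 w 0.0469 0.0449 sides [np.float64(82.86), np.float64(80.29)]
wheels yaw 90.0 ctr [0.4585 0.1985] len 0.01 w 0.0411 0.0411 sides [np.float64(90.0), np.float64(90.0)]
buffer face mid [0.4646718  0.24685747]
mouth corners [0.43079252 0.17102769] [0.47653824 0.16450523] flare fronts [0.41898874 0.14157373] [0.48048538 0.13326042]
```

{"api": "arm_command", "payload": {
  "motion": [
    [[0.2,2,-40,0,0,0,0],[0.2,5,-85,0,0,0,0],[0.2,8,-130,0,0,0,0],[0.2,11,-175,0,0,0,0],[0.2,13,-220,0,0,0,0],[0.2,14,-265,0,0,0,0],[0.2,15,-310,-15,0,0,0],[0.2,15.5,-350,-40,0,0,0],[0.2,15.5,-375,-75,0,0,0],[0.2,15.5,-385,-110,0,0,0],[0.2,15.5,-385,-125,0,0,0],[0.2,15.5,-385,-125,0,0,0],[0.2,15.5,-385,-125,0,0,0]]
  ]
}}

```text
time_s: 3.95
tcp_pos: [0.4799, -0.2156, 0.1011]
orientation: [3.141, -0.0, 0.037]
force: [0.3, -0.3, 1.5]
grip_width: 0.605
```

```bash
python3 - <<'E'
from h import *
import pickle
s=readout.sense();im=cams.grab_frame("wrist");cv2.imwrite("pics/w3.png",im);pickle.dump(s,open("w3.pkl","wb"))
print(s["tcp_pos"],s["orientation"],s["force"],s["time_s"],s["grip_width"])
E
```

```text
[ 0.47993845 -0.21556897  0.10114156] [ 3.14134710e+00 -2.60869443e-04  3.69526077e-02] [ 0.32649804 -0.29130771  1.52856746] 3.95 0.6048008889372907
```

View pics/w3.png

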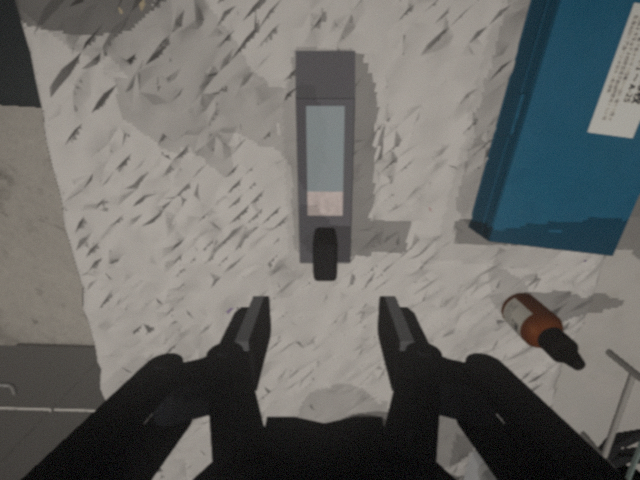

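The grip's top is at (325,255) and the plate runs from the nose at (325,50) to the tail at (327,262). It sits centred between the open fingers at (258,330) and (390,330). I re-measure the carrier from this closer view.

```bash
python3 - <<'E'
from h import *
import pickle
s=pickle.load(open("w3.pkl","rb"));im=cv2.imread("pics/w3.png");g=im.max(2)
for v in (56,80,120,170,200,215,255):
    row=cv2.GaussianBlur(im,(3,3),0)[v,285:370].max(1).astype(int)
    d=np.diff(row);z=.016 if v>105 else .005+.011*(v-50)/48
    L=285+np.argmin(d[:25])+.5;R=285+50+np.argmax(d[50:])+.5
    print(v,L,R,ray("wrist",(L,v),z,s)[:2].round(4),ray("wrist",(R,v),z,s)[:2].round(4))
k=(g[220:290,300:350]<50).astype(np.uint8);n,l,st,ce=cv2.connectedComponentsWithStats(k);i=1+np.argmax(st[1:,4]);print(st[i]+[300,220,0,0,0])
x,y,w,h,_=st[i]+[300,220,0,0,0]
print("grip rear top",ray("wrist",(x+w/2,y+h),.054,s),"sides",ray("wrist",(x,y+h-8),.054,s)[:2],ray("wrist",(x+w,y+h-8),.054,s)[:2],"front bottom",ray("wrist",(x+w/2,y),.016,s),"front top",ray("wrist",(x+w/2,y),.054,s))
E
```

```text
56 294.5 363.5 [ 0.4551 -0.0877] [ 0.5012 -0.086 ]
80 295.5 354.5 [ 0.4563 -0.1028] [ 0.4957 -0.1014]
120 295.5 354.5 [ 0.4569 -0.128 ] [ 0.4971 -0.1266]
170 296.5 353.5 [ 0.4579 -0.1616] [ 0.4986 -0.1601]
200 297.5 351.5 [ 0.4589 -0.1833] [ 0.4985 -0.1819]
215 298.5 368.5 [ 0.4597 -0.1947] [ 0.5119 -0.1928]
255 299.5 350.5 [ 0.4609 -0.2267] [ 0.5005 -0.2253]
[ 313  228   25   52 1126]
grip rear top [ 0.48100196 -0.22905729  0.054     ] sides [ 0.47244109 -0.2234756 ] [ 0.48911423 -0.2228707 ] front bottom [ 0.48024759 -0.20407745  0.016     ] front top [ 0.47960789 -0.19252121  0.054     ]
```

{"api": "arm_command", "payload": {
  "motion": [
    [[0.2,0.5,-1,-20,0,0,0],[0.2,0.5,-1,-40,0,0,0],[0.2,0.5,-1,-54,0,0,0],[0.2,0.5,-1,-61,0,0,0],[0.2,0.5,-1,-61,0,0,0],[-0.3,0.5,-1,-61,0,0,0],[-0.6,0.5,-1,-61,0,0,0],[-1,0.5,-1,-61,0,0,0],[-1,0.5,-1,-61,0,0,0],[-1,0.5,-1,-61,0,0,0],[-1,0.5,-1,-61,0,0,0],[-1,0.5,-1,-61,0,0,0]]
  ]
}}

```text
time_s: 5.2
tcp_pos: [0.4806, -0.2156, 0.0397]
orientation: [-3.142, 0.0, 0.039]
force: [-0.1, 0.0, 0.1]
grip_width: -0.004
```

```bash
python3 - <<'E'
from h import *
s=readout.sense();print(s["tcp_pos"],s["orientation"],s["force"],s["torque"],s["time_s"],s["grip_width"])
E
```

```text
[ 0.4806093  -0.21559329  0.03967061] [-3.14155932e+00  5.67901133e-05  3.85883127e-02] [-0.1365428   0.02479423  0.07069306] [ 0.02791586  0.03323522 -0.01386403] 5.2 -0.003773149409260265
```

```bash
python3 - <<'E'
from h import *
im=cams.grab_frame("wrist");cv2.imwrite("pics/w4.png",im)
a=cams.grab_frame("scene")[200:300,330:440];b=cams.grab_frame("side")[200:300,330:440]
cv2.imwrite("pics/s4.png",cv2.resize(np.hstack([a,b]),None,fx=3.6,fy=3.6,interpolation=cv2.INTER_CUBIC))
E
```

```text
(no output)
```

View pics/w4.png

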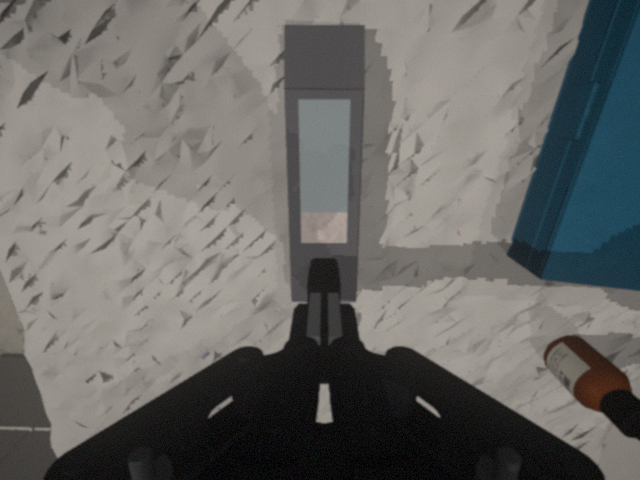

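View pics/s4.png

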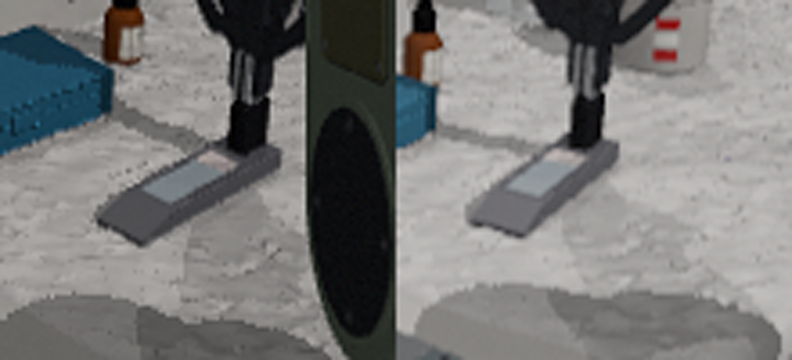

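```bash
python3 - <<'E'
from h import *
s=readout.sense();p=s["tcp_pos"];print(s["time_s"])
for n,o in(("scene",(330,200)),("side",(330-110,200))):
    for nm,z in(("tcp",0),("tip",-.017),("+.02",.02),("+.04",.04)):
        q=proj(n,p+[0,0,z]);print(n,nm,q.round(1),((q-np.array(o))*3.6).round())
for nm,z in(("tcp",0),("tip",-.017),("+.02",.02)): print("wrist",nm,proj("wrist",p+[0,0,z],s))
for nm,P in dict(griptop_rear=(.481,-.2295,.054),griptop_front=(.480,-.2015,.054),gripbot=(.480,-.202,.016)).items(): print(nm,proj("wrist",P,s),(proj("scene",P)-[330,200])*3.6,(proj("side",P)-[220,200])*3.6)
E
```

```text
5.35
scene tcp [398.2 232.6] [245. 117.]
scene tip [397.6 238.5] [243. 139.]
scene +.02 [398.9 225.5] [248.  92.]
scene +.04 [399.6 218.3] [250.  66.]
side tcp [381.5 230.1] [581. 109.]
side tip [381.1 236.3] [580. 131.]
side +.02 [382.1 222.8] [583.  82.]
side +.04 [382.6 215.4] [585.  56.]
wrist tcp [324.92252696 295.91973019]
wrist tip [324.82654735 281.65409296]
wrist +.02 [325.06044361 316.41855317]
griptop_rear [324.68215953 334.5935098 ] [259.82876865  92.52956996] [591.5134466   83.42696449]
griptop_front [324.87591125 284.02007623] [234.59012911 105.74092657] [574.2653282   96.12270187]
gripbot [324.63827167 255.40474152] [230.46965954 153.76025666] [570.97900421 145.75766527]
```

```bash
python3 - <<'E'
import cv2
im=cv2.imread("pics/w4.png")[240:360,265:385]
im=cv2.convertScaleAbs(im,alpha=2.2)
cv2.imwrite("pics/w4c.png",cv2.resize(im,None,fx=5,fy=5,interpolation=cv2.INTER_CUBIC))
im=cv2.convertScaleAbs(cv2.imread("pics/s4.png"),alpha=2);cv2.imwrite("pics/s4c.png",im)
E
```

```text
(no output)
```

View pics/w4c.png

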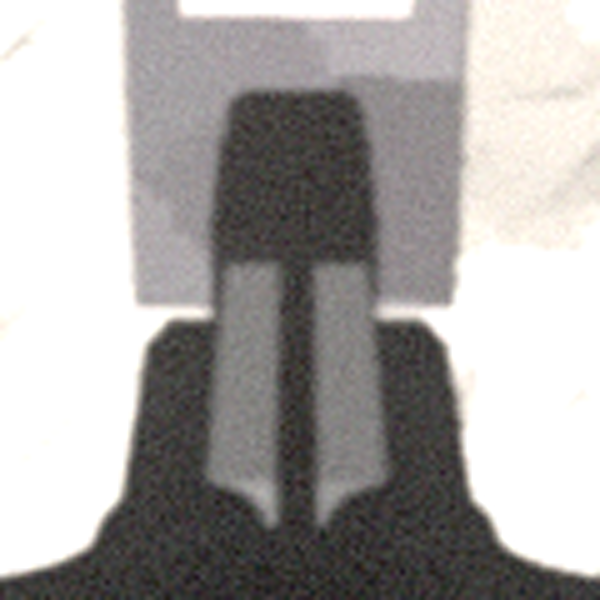

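View pics/s4c.png

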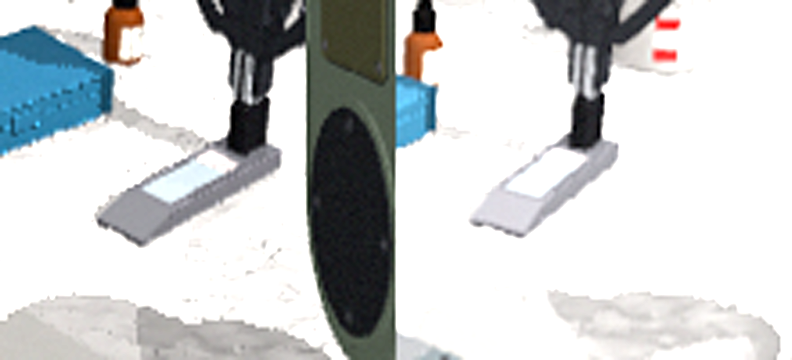

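The gripper reads fully shut, and the picture shows the finger ends at the grip's top edge (row 292), not around it. The tips seem to stand higher than the stated 17 mm ahead of the TCP. I'll open the jaws here and look from all views before going any lower.

{"api": "arm_command", "payload": {
  "motion": [
    [[-0.2,0,0,0,0,0,0],[0,0,0,0,0,0,0],[0,0,0,0,0,0,0],[0,0,0,0,0,0,0]]
  ]
}}

```text
time_s: 5.75
tcp_pos: [0.4807, -0.2156, 0.0397]
orientation: [-3.142, 0.0, 0.039]
force: [0.1, 0.4, -0.2]
grip_width: 0.497
```

```bash
python3 - <<'E'
from h import *
s=readout.sense();print(s["tcp_pos"],s["force"],s["grip_width"],s["time_s"])
im=cams.grab_frame("wrist");cv2.imwrite("pics/w5.png",cv2.convertScaleAbs(cv2.resize(im[200:400,220:430],None,fx=2.9,fy=2.9,interpolation=cv2.INTER_CUBIC),alpha=1.8))
a=cams.grab_frame("scene")[190:265,350:430];b=cams.grab_frame("side")[190:265,340:420]
cv2.imwrite("pics/s5.png",cv2.convertScaleAbs(cv2.resize(np.hstack([a,b]),None,fx=5,fy=5,interpolation=cv2.INTER_CUBIC),alpha=1.8))
E
```

```text
[ 0.48065073 -0.21560143  0.03966226] [ 0.13387015  0.38147641 -0.17434467] 0.497072274072667 5.75
```

View pics/w5.png

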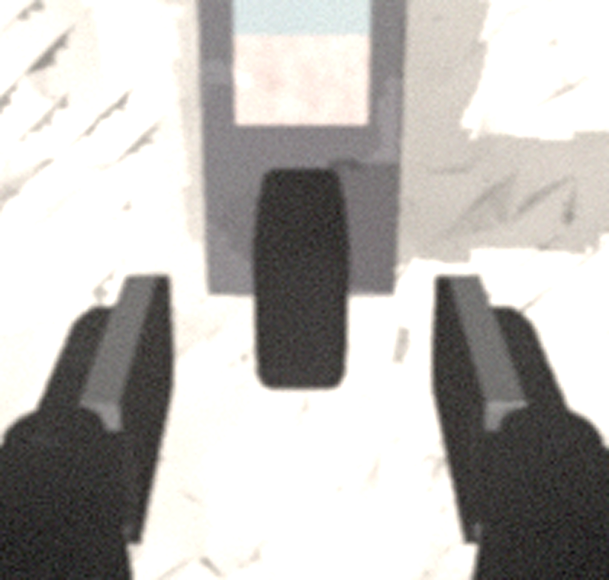

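View pics/s5.png

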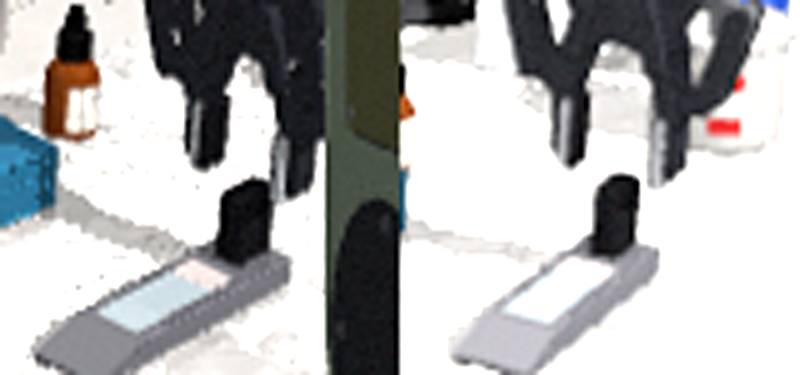

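All three views agree. The open finger ends are at grip-top height, about 18 mm above the reported TCP instead of 17 mm below it, and the grip stands untouched between them at crop position (300,280). The real tips are roughly 30 mm shorter than stated, so I'll go down another 30 mm, check the height, then close.

{"api": "arm_command", "payload": {
  "motion": [
    [[0,-0.2,-0.8,-10,0,0,0],[0,-0.2,-0.8,-20,0,0,0],[0,-0.2,-0.8,-26,0,0,0],[0,-0.2,-0.8,-28,0,0,0],[0,-0.2,-0.8,-28,0,0,0],[0,-0.2,-0.8,-28,0,0,0]]
  ]
}}

```text
time_s: 6.5
tcp_pos: [0.4806, -0.2165, 0.0117]
orientation: [3.142, -0.0, 0.039]
force: [-1.4, -0.3, -0.9]
grip_width: 0.503
```

```bash
python3 - <<'E'
from h import *
s=readout.sense();print(s["tcp_pos"],s["force"],s["grip_width"],s["time_s"])
im=cams.grab_frame("wrist");cv2.imwrite("pics/w6.png",cv2.convertScaleAbs(cv2.resize(im[200:400,220:430],None,fx=2.9,fy=2.9,interpolation=cv2.INTER_CUBIC),alpha=1.8))
a=cams.grab_frame("scene")[190:265,350:430];b=cams.grab_frame("side")[190:265,340:420]
cv2.imwrite("pics/s6.png",cv2.convertScaleAbs(cv2.resize(np.hstack([a,b]),None,fx=5,fy=5,interpolation=cv2.INTER_CUBIC),alpha=1.8))
E
```

```text
[ 0.48059735 -0.21648051  0.01168969] [-1.43380034 -0.26985246 -0.94894974] 0.5025229613685978 6.5
```

View pics/w6.png

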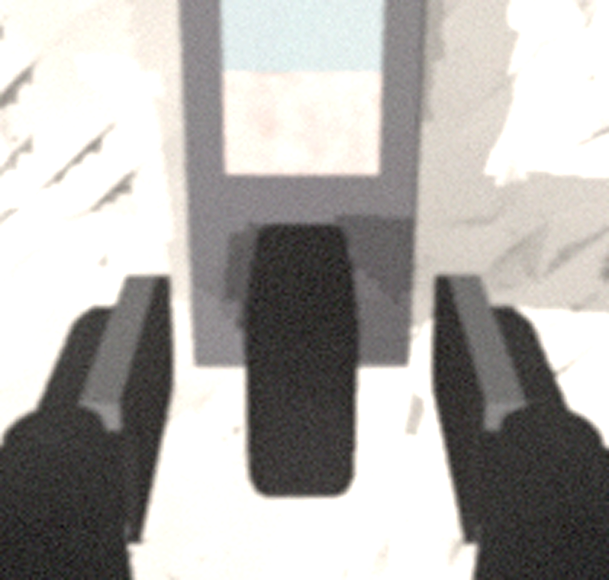

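View pics/s6.png

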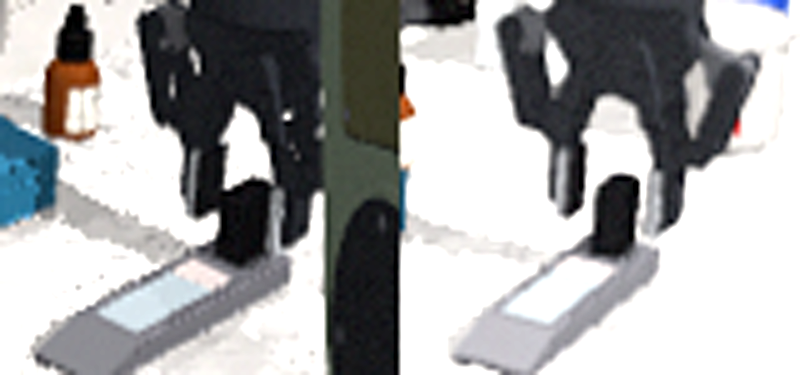

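The fingers now stand either side of the grip, with ends about 12 mm above the plate top and nothing touched. I close here.

{"api": "arm_command", "payload": {
  "motion": [
    [[-0.3,0,0,-1,0,0,0],[-0.6,0,0,-1,0,0,0],[-1,0,0,-1,0,0,0],[-1,0,0,-1,0,0,0],[-1,0,0,-1,0,0,0],[-1,0,0,-1,0,0,0]]
  ]
}}

```text
time_s: 7.25
tcp_pos: [0.4807, -0.2166, 0.0109]
orientation: [3.141, -0.0, 0.039]
force: [0.2, -0.8, 3.2]
grip_width: 0.177
```

```bash
python3 - <<'E'
from h import *
s=readout.sense();print(s["tcp_pos"],s["orientation"],s["force"],s["torque"],s["grip_width"],s["time_s"])
im=cams.grab_frame("wrist");cv2.imwrite("pics/w7.png",cv2.convertScaleAbs(im,alpha=1.5))
E
```

```text
[ 0.48073051 -0.2165699   0.01093713] [ 3.14122607e+00 -4.75043555e-04  3.86801064e-02] [ 0.24595326 -0.75662669  3.23831713] [-0.07766225  0.04397462  0.01748518] 0.17693339117269602 7.25
```

View pics/w7.png

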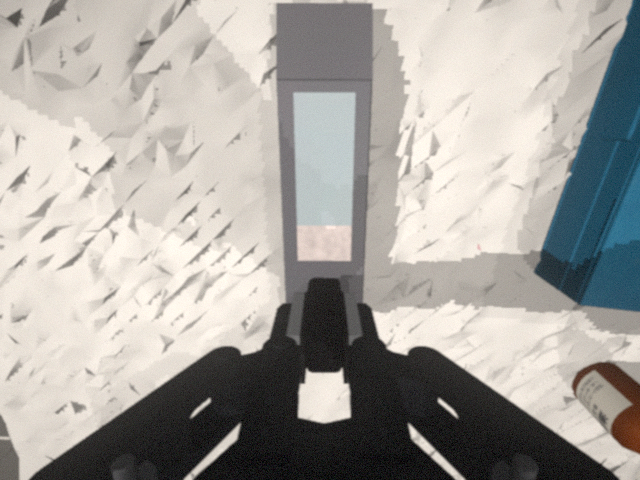

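The carrier is gripped, with width 0.177 against about 0.19 expected. I lift it, carry it to the front of the stand and turn it in line, keeping it about 12 mm above the floor.

{"api": "arm_command", "payload": {
  "motion": [
    [[-1,0,0,10,0,0,0],[-1,0,0,30,0,0,0],[-1,-2,10,50,0,0,-0.5],[-1,-8,40,60,0,0,-2],[-1,-15,75,60,0,0,-4],[-1,-23,115,60,0,0,-6],[-1,-31,155,60,0,0,-8],[-1,-38,195,60,0,0,-9.5],[-1,-44,225,55,0,0,-9.9],[-1,-46.8,238,45,0,0,-9.9],[-1,-46.8,238,35,0,0,-9.9],[-1,-46.8,238,28,0,0,-9.9],[-1,-46.8,238,28,0,0,-9.9],[-1,-46.8,238,28,0,0,-9.9]]
  ]
}}

```text
time_s: 8.7
tcp_pos: [0.4339, 0.0205, 0.0384]
orientation: [3.141, 0.001, -0.136]
force: [-0.1, -0.2, -1.5]
grip_width: 0.178
```

```bash
python3 - <<'E'
from h import *
import pickle
s=readout.sense();print(s["tcp_pos"],s["orientation"],s["force"],s["torque"],s["grip_width"],s["time_s"])
pickle.dump(s,open("w8.pkl","wb"))
im=cams.grab_frame("wrist");cv2.imwrite("pics/w8raw.png",im);cv2.imwrite("pics/w8.png",cv2.convertScaleAbs(im,alpha=1.4))
a=cams.grab_frame("scene")[240:360,200:360];b=cams.grab_frame("side")[240:360,220:380]
cv2.imwrite("pics/s8.png",cv2.convertScaleAbs(cv2.resize(np.hstack([a,b]),None,fx=2.5,fy=2.5,interpolation=cv2.INTER_CUBIC),alpha=1.5))
E
```

```text
[0.43391424 0.02049034 0.03839077] [ 3.14135708e+00  5.93611944e-04 -1.35958783e-01] [-0.14426651 -0.22792768 -1.50481263] [0.01715799 0.00717615 0.01390581] 0.1777495301552255 8.7
```

View pics/w8.png

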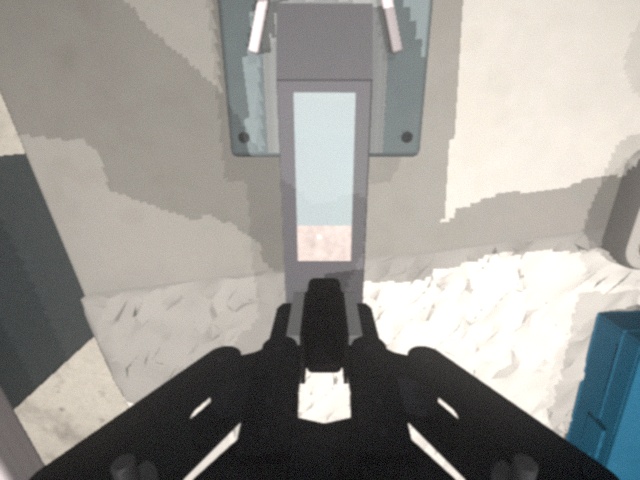

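View pics/s8.png

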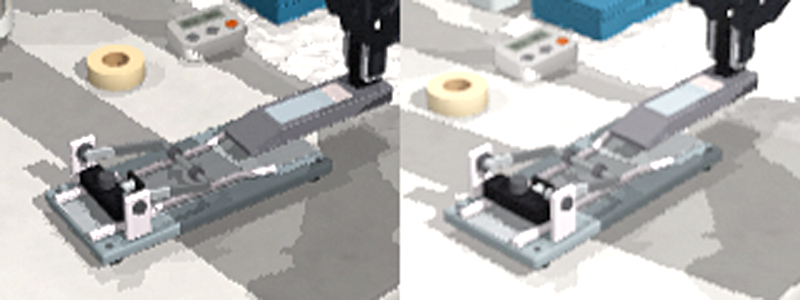

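The carrier hangs level and lies on the stand's centre line. The screw holes at (243,137) and (406,137) centre on 324.5 px against the carrier axis at about 324.5, and their equal rows show the yaw matches. I lower it to the floor.

{"api": "arm_command", "payload": {
  "motion": [
    [[-1,0,0,-4,0,0,0],[-1,0,0,-8,0,0,0],[-1,0,0,-10,0,0,0],[-1,0,0,-11,0,0,0],[-1,0,0,-11,0,0,0],[-1,0,0,-11,0,0,0]]
  ]
}}

```text
time_s: 9.45
tcp_pos: [0.4337, 0.0217, 0.0277]
orientation: [-3.142, 0.0, -0.134]
force: [-0.0, 0.4, -1.3]
grip_width: 0.175
```

```bash
cat > st.py <<'E'
from h import *
s=readout.sense();p=s["tcp_pos"];u=np.array([.1331,.9911]);v=np.array([-.9911,.1331]);C=np.array([.4577,.199])
d=p[:2]-C;F=s["force"]
print("t",s["time_s"],"nose x",round((d@u+.134)*1e3,2),"lat",round(d@v*1e3,2),"z",round(p[2]*1e3,2),"yaw",np.degrees(s["orientation"]).round(2),"Fu %.2f Fv %.2f Fz %.2f"%(F[:2]@u,F[:2]@v,F[2]),"T",s["torque"].round(2),"g",round(s["grip_width"],3))
E
python3 st.py
```

```text
t 9.45 nose x -44.94 lat 0.2 z 27.67 yaw [-180.      0.     -7.68] Fu 0.36 Fv 0.08 Fz -1.31 T [-0.01  0.07  0.02] g 0.175
```

{"api": "arm_command", "payload": {
  "motion": [
    [[-1,0,0,-0.4,0,0,0],[-1,0,0,-0.8,0,0,0],[-1,0,0,-0.8,0,0,0],[-1,0,0,-0.8,0,0,0]]
  ]
}}

```text
time_s: 9.85
tcp_pos: [0.4337, 0.0216, 0.0269]
orientation: [-3.142, -0.0, -0.134]
force: [0.1, -0.1, -1.3]
grip_width: 0.176
```

```bash
python3 st.py
```

```text
t 9.85 nose x -44.99 lat 0.16 z 26.93 yaw [-1.80e+02 -1.00e-02 -7.69e+00] Fu -0.05 Fv -0.07 Fz -1.27 T [-0.    0.03 -0.02] g 0.176
```

{"api": "arm_command", "payload": {
  "motion": [
    [[-1,0,0,-0.4,0,0,0],[-1,0,0,-0.5,0,0,0],[-1,0,0,-0.5,0,0,0]]
  ]
}}

```text
time_s: 10.15
tcp_pos: [0.4338, 0.0215, 0.0267]
orientation: [3.141, -0.0, -0.134]
force: [-1.2, -1.2, 3.0]
grip_width: 0.172
```

```bash
python3 st.py
```

```text
t 10.15 nose x -45.12 lat 0.03 z 26.69 yaw [ 1.7999e+02 -1.0000e-02 -7.6800e+00] Fu -1.39 Fv 1.07 Fz 3.02 T [0.07 0.15 0.05] g 0.172
```

The floor contact is clear: Fz went from -1.3 to +3 N. I ease up 0.2 mm and slide forward into the channel, up to just before the wheels.

{"api": "arm_command", "payload": {
  "motion": [
    [[-1,0,0,0.2,0,0,0],[-1,0.4,3,0.2,0,0,0],[-1,1.07,8,0.2,0,0,0],[-1,1.75,13,0.2,0,0,0],[-1,2.4,18,0.2,0,0,0],[-1,3.1,23,0.2,0,0,0],[-1,3.76,28,0.2,0,0,0],[-1,4.4,33,0.2,0,0,0],[-1,5.1,38,0.2,0,0,0],[-1,5.8,43,0.2,0,0,0],[-1,6.4,48,0.2,0,0,0],[-1,6.7,50,0.2,0,0,0],[-1,6.7,50,0.2,0,0,0],[-1,6.7,50,0.2,0,0,0]]
  ]
}}

```text
time_s: 11.55
tcp_pos: [0.4407, 0.0721, 0.0269]
orientation: [-3.141, -0.001, -0.134]
force: [-0.3, -2.3, 5.2]
grip_width: 0.176
```

```bash
python3 st.py
```

```text
t 11.55 nose x 5.96 lat -0.08 z 26.87 yaw [-1.7998e+02 -4.0000e-02 -7.6700e+00] Fu -2.34 Fv -0.03 Fz 5.22 T [-0.28  0.07  0.05] g 0.176
```

```bash
python3 - <<'E'
from h import *
im=cams.grab_frame("wrist")
a=cams.grab_frame("scene")[240:360,200:360];b=cams.grab_frame("side")[240:360,220:380]
cv2.imwrite("pics/s9.png",cv2.convertScaleAbs(cv2.resize(np.hstack([a,b]),None,fx=2.5,fy=2.5,interpolation=cv2.INTER_CUBIC),alpha=1.5))
cv2.imwrite("pics/w9.png",cv2.convertScaleAbs(im,alpha=1.4))
E
```

```text
(no output)
```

View pics/s9.png

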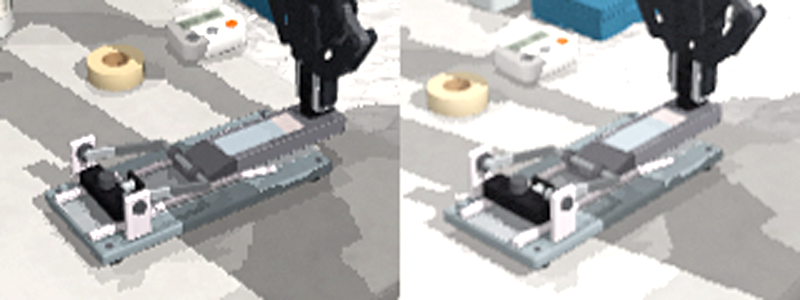

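View pics/w9.png

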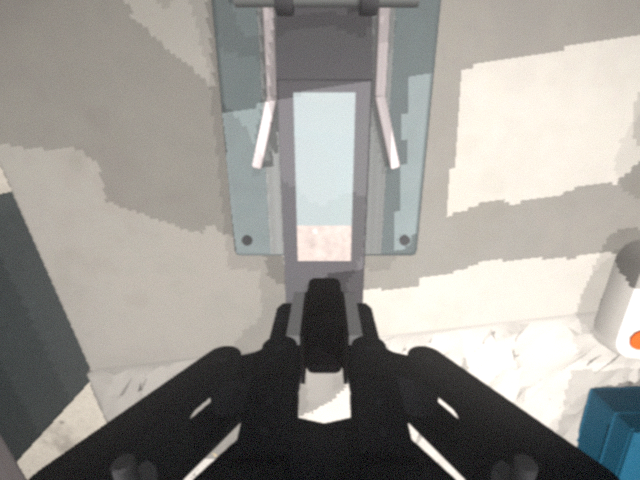

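The carrier sits between the rails, with the wheels over its nose slope at wrist (285,5) and (368,5), and it is parallel to the channel. I push on under the bail to a nose position of about 38 mm.

{"api": "arm_command", "payload": {
  "motion": [
    [[-1,0,0,0.25,0,0,0],[-1,0.53,4,0.25,0,0,0],[-1,1.07,8,0.25,0,0,0],[-1,1.6,12,0.25,0,0,0],[-1,2.15,16,0.25,0,0,0],[-1,2.7,20,0.25,0,0,0],[-1,3.2,24,0.25,0,0,0],[-1,3.76,28,0.25,0,0,0],[-1,4.3,32,0.25,0,0,0],[-1,4.3,32,0.25,0,0,0],[-1,4.3,32,0.25,0,0,0]]
  ]
}}

```text
time_s: 12.8
tcp_pos: [0.4447, 0.1035, 0.0269]
orientation: [3.141, -0.0, -0.134]
force: [0.2, -4.0, 5.1]
grip_width: 0.173
```

```bash
python3 st.py; python3 - <<'E'
from h import *
im=cams.grab_frame("wrist")
a=cams.grab_frame("scene")[240:360,200:360];b=cams.grab_frame("side")[240:360,220:380]
cv2.imwrite("pics/s10.png",cv2.convertScaleAbs(cv2.resize(np.hstack([a,b]),None,fx=2.5,fy=2.5,interpolation=cv2.INTER_CUBIC),alpha=1.5))
E
```

```text
t 12.8 nose x 37.57 lat 0.18 z 26.89 yaw [179.95  -0.    -7.67] Fu -3.99 Fv -0.73 Fz 5.14 T [-0.7   0.04 -0.05] g 0.173
```

View pics/s10.png

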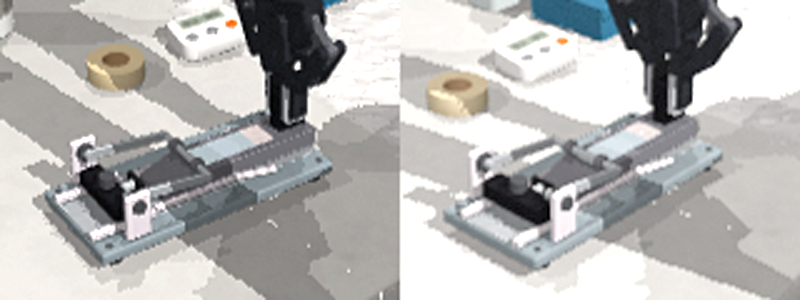

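{"api": "arm_command", "payload": {
  "motion": [
    [[-1,0.13,1,0.25,0,0,0],[-1,0.27,2,0.25,0,0,0],[-1,0.4,3,0.25,0,0,0]]
  ]
}}

```text
time_s: 13.25
tcp_pos: [0.445, 0.1062, 0.0269]
orientation: [3.141, 0.0, -0.134]
force: [0.1, -6.7, 3.2]
grip_width: 0.175
```

```bash
python3 st.py
```

```text
t 13.25 nose x 40.31 lat 0.27 z 26.91 yaw [ 1.7994e+02  1.0000e-02 -7.6900e+00] Fu -6.59 Fv -0.96 Fz 3.23 T [-0.92 -0.03 -0.09] g 0.175
```

{"api": "arm_command", "payload": {
  "motion": [
    [[-1,0.07,0.5,0.1,0,0,0],[-1,0.13,1,0.1,0,0,0],[-1,0.2,1.5,0.1,0,0,0],[-1,0.27,2,0.1,0,0,0]]
  ]
}}

```text
time_s: 13.65
tcp_pos: [0.4452, 0.1083, 0.0269]
orientation: [3.141, 0.0, -0.134]
force: [-0.1, -6.1, 2.5]
grip_width: 0.175
```

```bash
python3 st.py
```

```text
t 13.65 nose x 42.42 lat 0.35 z 26.88 yaw [ 1.7995e+02  1.0000e-02 -7.6900e+00] Fu -6.02 Fv -0.67 Fz 2.55 T [-0.83 -0.13 -0.13] g 0.175
```

{"api": "arm_command", "payload": {
  "motion": [
    [[-1,0.07,0.5,0,0,0,0],[-1,0.13,1,0,0,0,0],[-1,0.2,1.5,0,0,0,0]]
  ]
}}

```text
time_s: 13.95
tcp_pos: [0.4454, 0.1098, 0.0269]
orientation: [3.141, 0.0, -0.134]
force: [0.3, -5.5, 2.2]
grip_width: 0.174
```

```bash
python3 st.py
```

```text
t 13.95 nose x 43.93 lat 0.36 z 26.89 yaw [ 1.7995e+02  2.0000e-02 -7.6900e+00] Fu -5.41 Fv -1.03 Fz 2.20 T [-0.8  -0.14 -0.13] g 0.174
```

{"api": "arm_command", "payload": {
  "motion": [
    [[-1,0.07,0.5,0,0,0,0],[-1,0.13,1,0,0,0,0],[-1,0.2,1.5,0,0,0,0]]
  ]
}}

```text
time_s: 14.25
tcp_pos: [0.4456, 0.1112, 0.0269]
orientation: [3.141, 0.0, -0.134]
force: [0.7, -5.8, 3.1]
grip_width: 0.177
```

```bash
python3 st.py
```

```text
t 14.25 nose x 45.41 lat 0.33 z 26.89 yaw [ 1.7995e+02  1.0000e-02 -7.7000e+00] Fu -5.61 Fv -1.50 Fz 3.14 T [-0.84 -0.1  -0.08] g 0.177
```

{"api": "arm_command", "payload": {
  "motion": [
    [[-1,0.07,0.5,0,0,0,0],[-1,0.13,1,0,0,0,0],[-1,0.2,1.5,0,0,0,0]]
  ]
}}

```text
time_s: 14.55
tcp_pos: [0.4458, 0.1128, 0.0269]
orientation: [3.141, 0.0, -0.134]
force: [-0.4, -4.9, 2.1]
grip_width: 0.176
```

```bash
python3 st.py
```

```text
t 14.55 nose x 46.94 lat 0.34 z 26.9 yaw [ 1.7995e+02  1.0000e-02 -7.6900e+00] Fu -4.92 Fv -0.22 Fz 2.08 T [-0.85 -0.13 -0.09] g 0.176
```

{"api": "arm_command", "payload": {
  "motion": [
    [[-1,0.07,0.5,0,0,0,0],[-1,0.14,1,0,0,0,0],[-1,0.2,1.5,0,0,0,0]]
  ]
}}

```text
time_s: 14.85
tcp_pos: [0.446, 0.1143, 0.0269]
orientation: [3.141, 0.0, -0.134]
force: [0.3, -5.7, 2.7]
grip_width: 0.175
```

```bash
python3 st.py
```

```text
t 14.85 nose x 48.45 lat 0.36 z 26.88 yaw [ 1.7995e+02  1.0000e-02 -7.6900e+00] Fu -5.62 Fv -1.03 Fz 2.72 T [-0.85 -0.13 -0.11] g 0.175
```

{"api": "arm_command", "payload": {
  "motion": [
    [[-1,0.07,0.5,0,0,0,0],[-1,0.14,1,0,0,0,0],[-1,0.2,1.5,0,0,0,0]]
  ]
}}

```text
time_s: 15.15
tcp_pos: [0.4462, 0.1154, 0.0269]
orientation: [3.14, 0.0, -0.134]
force: [-0.2, -7.8, 2.9]
grip_width: 0.174
```

```bash
python3 st.py
```

```text
t 15.15 nose x 49.62 lat 0.3 z 26.92 yaw [ 1.7991e+02  1.0000e-02 -7.6800e+00] Fu -7.72 Fv -0.87 Fz 2.92 T [-0.98 -0.12 -0.09] g 0.174
```

{"api": "arm_command", "payload": {
  "motion": [
    [[-1,0.07,0.5,0,0,0,0],[-1,0.14,1,0,0,0,0],[-1,0.2,1.5,0,0,0,0]]
  ]
}}

```text
time_s: 15.45
tcp_pos: [0.4463, 0.1166, 0.0269]
orientation: [3.139, 0.0, -0.134]
force: [0.6, -7.9, 3.8]
grip_width: 0.182
```

```bash
python3 st.py
```

```text
t 15.45 nose x 50.8 lat 0.35 z 26.9 yaw [ 1.7987e+02  2.0000e-02 -7.6700e+00] Fu -7.76 Fv -1.67 Fz 3.76 T [-1.26 -0.13 -0.12] g 0.182
```

Touch came at about 49 mm. The sliding force rose from the steady 5.4 N to 7.8 N, and the moment rose with it. I keep going in small steps.

{"api": "arm_command", "payload": {
  "motion": [
    [[-1,0.07,0.5,0,0,0,0],[-1,0.13,1,0,0,0,0],[-1,0.13,1,0,0,0,0]]
  ]
}}

```text
time_s: 15.75
tcp_pos: [0.4464, 0.1174, 0.0269]
orientation: [3.139, 0.0, -0.134]
force: [0.7, -8.6, 2.3]
grip_width: 0.177
```

```bash
python3 st.py
```

```text
t 15.75 nose x 51.62 lat 0.29 z 26.92 yaw [ 1.7986e+02  2.0000e-02 -7.6700e+00] Fu -8.48 Fv -1.81 Fz 2.25 T [-1.26 -0.1  -0.04] g 0.177
```

{"api": "arm_command", "payload": {
  "motion": [
    [[-1,0.07,0.5,0,0,0,0],[-1,0.1,0.8,0,0,0,0]]
  ]
}}

```text
time_s: 15.95
tcp_pos: [0.4465, 0.1179, 0.0269]
orientation: [3.139, 0.0, -0.134]
force: [-0.5, -10.1, 3.6]
grip_width: 0.18
```

```bash
python3 st.py
```

```text
t 15.95 nose x 52.14 lat 0.33 z 26.9 yaw [ 1.7983e+02  2.0000e-02 -7.6600e+00] Fu -10.08 Fv -0.85 Fz 3.56 T [-1.4  -0.12 -0.11] g 0.18
```

{"api": "arm_command", "payload": {
  "motion": [
    [[-1,0.07,0.5,0,0,0,0],[-1,0.13,1,0,0,0,0]]
  ]
}}

```text
time_s: 16.15
tcp_pos: [0.4466, 0.1187, 0.0269]
orientation: [3.138, 0.0, -0.134]
force: [-0.3, -11.1, 5.1]
grip_width: 0.177
```

```bash
python3 st.py
```

```text
t 16.15 nose x 52.95 lat 0.3 z 26.92 yaw [ 1.7981e+02  2.0000e-02 -7.6600e+00] Fu -11.07 Fv -1.22 Fz 5.11 T [-1.55 -0.03 -0.12] g 0.177
```

{"api": "arm_command", "payload": {
  "motion": [
    [[-1,0,0,0,0,0,0]]
  ]
}}

```text
time_s: 16.25
tcp_pos: [0.4466, 0.1188, 0.0269]
orientation: [3.138, 0.0, -0.134]
force: [0.1, -9.5, 3.6]
grip_width: 0.175
```

```bash
python3 st.py
```

```text
t 16.25 nose x 52.99 lat 0.32 z 26.89 yaw [ 1.7981e+02  2.0000e-02 -7.6600e+00] Fu -9.37 Fv -1.36 Fz 3.58 T [-1.48 -0.06 -0.14] g 0.175
```

Push on the buffer is now about 4.9 N, averaged from force, moment and travel. I add a hair more, then open and lift clear.

{"api": "arm_command", "payload": {
  "motion": [
    [[-1,0.05,0.4,0,0,0,0],[-1,0.05,0.4,0,0,0,0]]
  ]
}}

```text
time_s: 16.45
tcp_pos: [0.4466, 0.119, 0.0269]
orientation: [3.138, 0.0, -0.134]
force: [0.3, -11.5, 3.9]
grip_width: 0.176
```

```bash
python3 st.py
```

```text
t 16.45 nose x 53.28 lat 0.33 z 26.89 yaw [ 1.798e+02  3.000e-02 -7.660e+00] Fu -11.39 Fv -1.85 Fz 3.90 T [-1.53 -0.13 -0.11] g 0.176
```

{"api": "arm_command", "payload": {
  "motion": [
    [[-0.7,0,0,0,0,0,0],[-0.4,0,0,0,0,0,0],[-0.1,0,0,0,0,0,0],[-0.1,0,0,0,0,0,0],[-0.1,0,0,0,0,0,0]]
  ]
}}

```text
time_s: 16.95
tcp_pos: [0.4464, 0.1213, 0.0268]
orientation: [-3.141, 0.001, -0.134]
force: [0.8, 0.1, -0.2]
grip_width: 0.449
```

```bash
python3 st.py; python3 - <<'E'
from h import *
im=cams.grab_frame("wrist")
cv2.imwrite("pics/w11.png",cv2.convertScaleAbs(im,alpha=1.4))
E
```

```text
t 16.95 nose x 55.5 lat 0.82 z 26.84 yaw [-1.7998e+02  5.0000e-02 -7.6700e+00] Fu 0.23 Fv -0.79 Fz -0.19 T [-0.05  0.07 -0.04] g 0.449
```

View pics/w11.png

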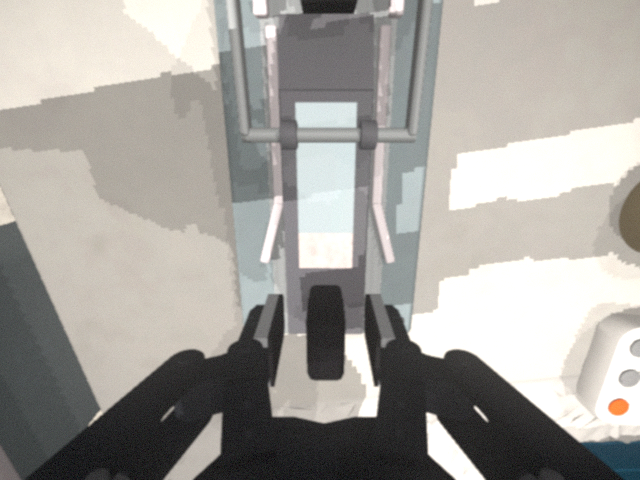

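The fingers are clear of the grip on both sides, the wheels stand on the glass area at (288,135) and (368,135), and the nose meets the black buffer at (330,8). I lift straight up and away, then check.

{"api": "arm_command", "payload": {
  "motion": [
    [[-0.1,0,0,10,0,0,0],[-0.1,0,0,30,0,0,0],[-0.1,0,0,60,0,0,0],[-0.1,0,0,100,0,0,0],[-0.1,0,0,140,0,0,0],[-0.1,0,20,170,0,0,0],[-0.1,0,30,180,0,0,0],[-0.1,0,30,180,0,0,0],[-0.1,0,30,180,0,0,0]]
  ]
}}

```text
time_s: 17.9
tcp_pos: [0.4458, 0.1506, 0.2058]
orientation: [3.14, 0.002, -0.133]
force: [-0.1, -1.1, -1.2]
grip_width: 0.444
```

```bash
python3 st.py; python3 - <<'E'
from h import *
import pickle
s=readout.sense();im=cams.grab_frame("wrist");pickle.dump(s,open("w12.pkl","wb"));cv2.imwrite("pics/w12raw.png",im)
cv2.imwrite("pics/w12.png",cv2.convertScaleAbs(cv2.resize(im[30:280,250:450],None,fx=2.4,fy=2.4,interpolation=cv2.INTER_CUBIC),alpha=1.5))
a=cams.grab_frame("scene")[230:360,200:360];b=cams.grab_frame("side")[230:360,220:380]
cv2.imwrite("pics/s12.png",cv2.convertScaleAbs(cv2.resize(np.hstack([a,b]),None,fx=2.5,fy=2.5,interpolation=cv2.INTER_CUBIC),alpha=1.5))
E
```

```text
t 17.9 nose x 84.46 lat 5.36 z 205.78 yaw [ 1.7993e+02  1.4000e-01 -7.6400e+00] Fu -1.15 Fv -0.09 Fz -1.20 T [-0.04 -0.   -0.03] g 0.444
```

View pics/w12.png

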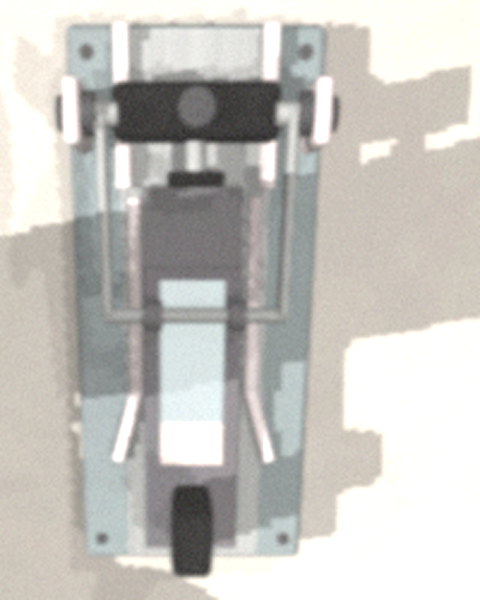

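View pics/s12.png

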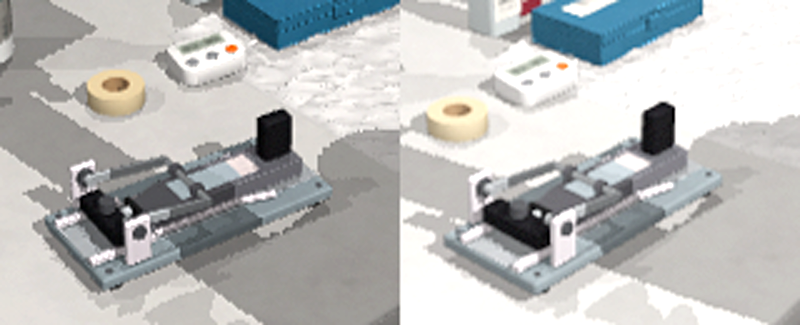

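The nose at crop (193,188) touches the black buffer plate at (196,180). The carrier lies straight between the rails with the wheels on its flat top, and the timer and tape look unmoved. I'll run one quick numeric check before handing in.

```bash
python3 - <<'E'
from h import *
import pickle
s=pickle.load(open("w12.pkl","rb"));u=np.array([.1331,.9911]);C=np.array([.4577,.199])
f=lambda a,b:(250+a/2.4-.3,30+b/2.4-.3)
T=(ray("wrist",f(148,547),.032,s)+ray("wrist",f(237,547),.032,s))[:2]/2
N=(ray("wrist",f(143,188),.021,s)+ray("wrist",f(243,188),.021,s))[:2]/2
d=N-T;print("tail x",(T-C)@u,"nose x",(N-C)@u,"yaw",np.degrees(np.arctan2(d[1],d[0])),"len",np.linalg.norm(d))
a=cv2.imread("pics/scene0.png");b=cams.grab_frame("scene")
for nm,(x0,y0,x1,y1) in dict(timer=(262,235,304,270),tape=(230,254,262,282),oil=(355,188,375,222)).items(): print(nm,cv2.absdiff(a,b)[y0:y1,x0:x1].mean().round(2))
E
python3 st.py
```

```text
tail x -0.0982386581780157 nose x 0.050386337315932686 yaw 82.5396414900073 len 0.1486261841634575
timer 42.38
tape 13.94
oil 14.82
t 18.1 nose x 84.02 lat 5.43 z 205.16 yaw [179.92   0.22  -7.72] Fu -0.16 Fv -0.02 Fz -0.32 T [-0.01 -0.02 -0.02] g 0.455
```

```bash
python3 - <<'E'
from h import *
a=cv2.imread("pics/scene0.png")[185:360,200:400];b=cams.grab_frame("scene")[185:360,200:400]
cv2.imwrite("pics/cmp.png",cv2.convertScaleAbs(cv2.resize(np.hstack([a,b]),None,fx=2,fy=2),alpha=1.4))
E
```

```text
(no output)
```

View pics/cmp.png

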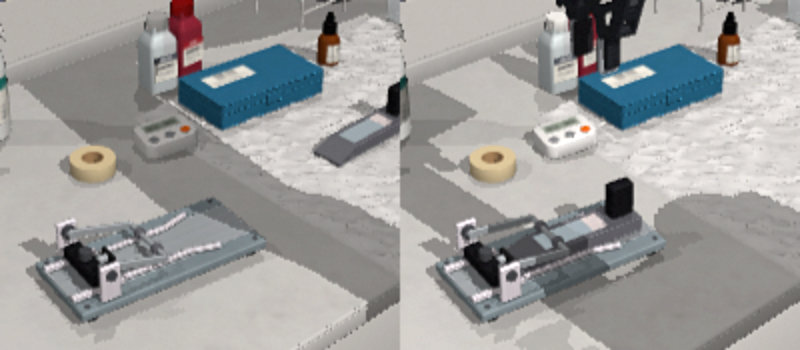

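Before and after match: timer, tape, bottle and stand are in the same pixels, so the differences come only from the arm's shadow. I hand the job in.

```bash
python3 -c "
from workcell import sign_off
print(sign_off())"
```

```text
the job is handed in; nothing more can be done
None
```

The carrier is in the channel with its nose touching the buffer and the bail's wheels on its flat top. I let go, lifted clear and handed the job in at about 18 s, well inside the 64 s.

- **Grasp:** The first close missed. The fingertips turned out to be about 30 mm shorter than the interface text says, so the jaws shut above the grip without touching it. I checked this in all three camera views, went about 29 mm lower and gripped properly.
- **Insertion:** I set the carrier on the floor in the lead-in rails, nose about 45 mm ahead of the stand's centre, feeling the contact. I then slid it under the bail against a steady drag of about 5.4 N. The buffer touched at about stand x = 49 mm.
- **Push on the buffer:** I stopped at about 5 N, estimated from three signs. Travel suggests 5.1 N and the wrist moment about 4.6 N. The last force reading gives 6 N, but single readings scatter by about 1 N. It stayed well below 12 N.
- **Last checks:**
  - The final pictures show the carrier flat, straight to within about 0.2° of the stand, and the nose at the buffer. They put the nose at about 50 mm, against about 53 mm from the arm's position before release. The two differ by about 3 mm, from spring-back or measuring error.
  - A numeric image comparison flagged the timer area, but only the arm's shadow had changed. The timer, tape and bottle are in the same places.

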